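# Put the washed lids back on the storage jars

## Robot

A 6-joint arm with a two-finger parallel gripper is mounted at the origin on the work surface. World frame = base frame: x ahead of the robot, y to its left, z up, the work surface at z = 0. Lengths are in mm, angles in rad, forces in N, time in s.
With the tool pointing down it reaches from about 400 to 925 mm from the base axis. Payload 12.5 kg.
Tool frame: the origin (TCP) lies between the finger pads; the fingertips stand 19 mm ahead of it and the grasp point (between the pads) is the TCP (env.nose_length is the distance from the TCP to the fingertips, in mm); z points along the fingers, y is the line along which they close (so a half turn about z gives the same grasp; the last joint's range is limited). The gripper opens to 95 mm and grips with 3 to 60 N. Pads are 20 mm wide; open, the fingers measure 119 mm over their backs; the gripper's body (75 mm by 180 mm) begins 59 mm behind the grasp point.
Start: joints at [1.172, 0.491, 1.559, -0, 1.092, -0.106], TCP at [180.379, 598.421, 233.661] pointing down, gripper open.
Joint ranges: [-3.1, 3.1], [-0.84, 2.19], [0.05, 2.79], [-1.13, 4.28], [0.06, 2.93], [-2.69, 2.69]. Speed limits (rad/s): [2.22, 2.22, 2.79, 3.14, 3.14, 3.14].

## Interface

Orientations are given as [roll, pitch, yaw] about the fixed x, y, z axes, in that order (R = Rz(yaw) Ry(pitch) Rx(roll)).
In Python, from cell import env gives the robot as it stands. The module is installed in compiled form; this text tells all that it offers.
- The arm moves only by the tool drive_tool, never from a script. Its argument "rows" is a list that holds one entry, the list of rows, each a list of 7 numbers: the shift along the tool's x, y, z scaled (see below), then the turn, a rotation vector about the tool's x, y, z scaled (see below), then the opening, from 0 (shut) to 1 (fully open). In form: [[[tx, ty, tz, ax, ay, az, jaw], ...]]. A call has 1 to 5 rows; each row shifts and turns the commanded pose from where the row before left it, along the tool's axes as they then stand; what a row does not reach is not made up. The controller multiplies each number of a shift by 250 mm and each number of a turn by 180 degrees. A row lasts 1/8 s, in which the tool goes at most 62.5 mm and 10.7 degrees, less where a joint would pass 70% of its speed; a pose out of reach is approached as far as the arm can. A call with a number of a shift or a turn outside -1 to 1 is refused whole. A call with a gripper value outside its range is refused whole. The fingers move at their own pace and stop on an object; the grip force is fixed at half the most. Time passes only in rows, so rows that do not move let the fingers close. It gives the time, the measured TCP pose, the force, the opening and the grip force at its end, in the units of the state.
- env.state(): the state, without advancing time (a new reading comes with each control period).
- env.read_camera(name): name is "scene" or "side" or "wrist"; returns a dict with "color" (420x560x3 uint8, blue, green, red), "camera_matrix" (3x3 intrinsics, pixels), "pose" (4x4, takes a point from camera to world coordinates). Camera axes: x right, y up, looking along -z (the intrinsics and any distortion apply to the point x, -y, -z); pixel columns grow to the right and rows downward; lengths in mm; the calibration is good to about 2 mm. A picture is of the moment at which its call begins. There is no depth.
- env.job_done(): hands the job in; it is judged then, once.
Trained networks look in a picture, given as the dict that the camera call returned (one of the last four; its "shot" number tells which), for a name from the list of things; names that differ only in an ending like _2 or _b are one class to them, and where a whole thing is asked for, a point or a joint stands for the part that bears it (a point fixed in the world has none). Each returns a list of dicts, best first, with "score" (0 to 1); they miss things now and then, are a little off and sometimes report something else, mostly with a low value. They report only what shows in the picture. A call takes as long as a camera call. They do not tell look-alikes from the thing itself.
- env.search_frame(name, picture): "at" ([x, y, z] in mm, in the coordinates of the camera as it stood for that picture, good to about 4 mm: the middle of the surface that is visible of it).
- env.place_of(name, picture): "at" ([x, y, z] in mm, in the coordinates of the camera as it stood for that picture, good to about 4 mm: a listed point, or the origin of a listed thing).
The state is a dict: "t": time; "joints": joint angles; "qvel": joint speeds; "tau": joint torques, N m; "eef_pos": TCP position; "tcp_rot": TCP orientation; "ft_force": force on the tool from outside, world axes, zero at the start; "moment": the same for the moment, N m; "opening": opening from 0.0 (shut) to 1.0 (fully open); "grip_force": force on a finger pad.
Only numpy, scipy, OpenCV 4.12 (cv2) and the standard library are available. Lean on these libraries where they do the work, as an engineer would, in place of code of your own. Each camera call takes 0.05 s, during which the arm holds its last target. There are 200 camera calls.

## Task

The four stoneware jars and their wooden lids are washed and dry, and the lids stand in a pile on the mat. Take the pile apart and close every jar with its own lid, the smallest lid on the smallest jar and so on up to the largest, each lid level and fully home on the rim. Leave the jars standing upright where they are, and do not disturb the mug or the pepper mill.

Things in the scene. Friction and masses are not known exactly. Their poses are not given: they have to be found in the camera images.
- lid_smallest: smallest of four round brown wooden lids, alike but for size: flat cap 43 mm across, 12 mm thick, no knob; under it a cork stopper 14 mm deep, tapering from 27 to 16 mm diameter. Origin: centre of the stopper's foot; z up, cap underside at 14, top at 26 mm. Starts upright on the lid below it in the pile (lid_small), top of the pile.
- lid_small: second smallest of four round brown wooden lids, alike but for size: flat cap 52 mm across, 12 mm thick, no knob; under it a cork stopper 14 mm deep, tapering from 36 to 25 mm diameter. Origin: centre of the stopper's foot; z up, cap underside at 14, top at 26 mm. Starts upright on the lid below it in the pile (lid_large).
- lid_large: second largest of four round brown wooden lids, alike but for size: flat cap 61 mm across, 12 mm thick, no knob; under it a cork stopper 14 mm deep, tapering from 45 to 34 mm diameter. Origin: centre of the stopper's foot; z up, cap underside at 14, top at 26 mm. Starts upright on the lid below it in the pile (lid_largest).
- lid_largest: largest of four round brown wooden lids, alike but for size: flat cap 70 mm across, 12 mm thick, no knob; under it a cork stopper 14 mm deep, tapering from 54 to 43 mm diameter. Origin: centre of the stopper's foot; z up, cap underside at 14, top at 26 mm. Starts upright on a round grey mat, 108 mm across, 5 mm thick, fixed.
- jar_smallest: smallest of four plain straight white stoneware jars with a bare clay band at the foot, open, empty, loose on the worktop: 39 mm outside diameter, 64 mm high, round mouth 31 mm wide, wall 4 mm. Origin: centre of its underside; z up, rim at 64 mm. With its lid home the cap lies on the rim and the lid's origin is 50 mm above the jar's.
- jar_small: second smallest of four plain straight white stoneware jars with a bare clay band at the foot, open, empty, loose on the worktop: 48 mm outside diameter, 77 mm high, round mouth 40 mm wide, wall 4 mm. Origin: centre of its underside; z up, rim at 77 mm. With its lid home the cap lies on the rim and the lid's origin is 63 mm above the jar's.
- jar_large: second largest of four plain straight white stoneware jars with a bare clay band at the foot, open, empty, loose on the worktop: 57 mm outside diameter, 90 mm high, round mouth 49 mm wide, wall 4 mm. Origin: centre of its underside; z up, rim at 90 mm. With its lid home the cap lies on the rim and the lid's origin is 76 mm above the jar's.
- jar_largest: largest of four plain straight white stoneware jars with a bare clay band at the foot, open, empty, loose on the worktop: 66 mm outside diameter, 103 mm high, round mouth 58 mm wide, wall 4 mm. Origin: centre of its underside; z up, rim at 103 mm. With its lid home the cap lies on the rim and the lid's origin is 89 mm above the jar's.
- mug: blue mug, 82 mm in diameter, 95 mm high, with a handle to its +y side that stands out 37 mm; bystander. Origin: centre of its underside.
- pepper_mill: dark wooden pepper mill, 54 mm in diameter, 150 mm high; bystander. Origin: centre of its underside.
Mind the look-alikes: they are no part of the job. What is shaped like the lid_large but orange is not meant. Leave any red look-alike of the jar_largest alone.

How it is judged (in metres and radians):
At the end, for the whole second after the job is handed in: Every lid is home on the jar of its own size: cap on the rim within 3 mm of height, centred within 8 mm, level within about 6 degrees; the jars stand upright within 40 mm of where they stood, the mug and the pepper mill within 30 mm of theirs, and all is released and at rest (z of lid_smallest in the frame of jar_smallest between 0.047 and 0.053 m and horizontal distance between lid_smallest and jar_smallest below 0.008 m and angle between the z axis of lid_smallest and the z axis of jar_smallest, either way round below 0.1 rad and angle between each of lid_smallest, lid_small, lid_large, lid_largest's own z axis and vertical below 0.15 rad and angle between each of jar_smallest, jar_small, jar_large, jar_largest's own z axis and vertical below 0.1 rad and distance of each of jar_smallest, jar_small, jar_large, jar_largest from where it was at the start of the episode below 0.04 m and linear speed of each of lid_smallest, jar_smallest, lid_small, jar_small, lid_large, jar_large, lid_largest, jar_largest below 0.02 m/s and z of lid_small in the frame of jar_small between 0.06 and 0.066 m and horizontal distance between lid_small and jar_small below 0.008 m and angle between the z axis of lid_small and the z axis of jar_small, either way round below 0.1 rad and z of lid_large in the frame of jar_large between 0.073 and 0.079 m and horizontal distance between lid_large and jar_large below 0.008 m and angle between the z axis of lid_large and the z axis of jar_large, either way round below 0.1 rad and z of lid_largest in the frame of jar_largest between 0.086 and 0.092 m and horizontal distance between lid_largest and jar_largest below 0.008 m and angle between the z axis of lid_largest and the z axis of jar_largest, either way round below 0.1 rad and distance of each of mug, pepper_mill from where it was at the start of the episode below 0.03 m); the robot touches nothing.
It fails at once if a jar is knocked over (angle between any of jar_smallest, jar_small, jar_large, jar_largest's own z axis and vertical above 0.5 rad).
It fails at once if the mug or the pepper mill is pushed away or knocked over (distance of any of mug, pepper_mill from where it was at the start of the episode above 0.03 m or angle between any of mug, pepper_mill's own z axis and vertical above 0.4 rad).
It also fails if it takes over 106 s, if anything falls off the work surface, if the arm or the gripper's body presses on something with over 40 N, if the wrist force passes 120 N, or if a joint passes its speed limit or range.

## Working session

There is one attempt and no reset: what is moved stays moved. The work goes in short steps, Python scripts to look and compute and a tool call to move; the robot and the scene stay as the last step left them, time stands still between calls to the robot, and variables do not carry over. Pictures are saved under pics/ and viewed, at most 14 in all, crops included, and the job is handed in when it is done.

Besides the shell and the picture viewer there is one more tool, called after "Request:" as name(argument=value, ...), one argument or row to a line, values as JSON. drive_tool: Moves the arm, as the interface text tells. Its arguments: {"type":"object","properties":{"rows":{"type":"array","items":{"type":"array","items":{"type":"array","items":{"type":"number","minimum":-1,"maximum":1}}}}},"required":["rows"]}

```bash
mkdir -p pics
cat > h.py <<'E'
import numpy as np, cv2
from cell import env
from scipy.spatial.transform import Rotation as R
NAMES="lid_smallest lid_small lid_large lid_largest jar_smallest jar_small jar_large jar_largest mug pepper_mill".split()
def look(cam,save=None):
    p=env.read_camera(cam)
    if save: cv2.imwrite('pics/'+save,p['color'])
    return p
def w(p,at):
    P=np.array(p['pose']); return P[:3,:3]@np.array(at)+P[:3,3]
def px(p,X):
    P=np.array(p['pose']); c=P[:3,:3].T@(np.array(X,float)-P[:3,3]); K=np.array(p['camera_matrix'])
    v=K@np.array([c[0],-c[1],-c[2]]); return v[:2]/v[2]
def ray(p,uv,z):
    P=np.array(p['pose']);K=np.array(p['camera_matrix']); d=np.linalg.inv(K)@np.array([uv[0],uv[1],1.]); d=P[:3,:3]@np.array([d[0],-d[1],-d[2]])
    o=P[:3,3]; return o+d*(z-o[2])/d[2]
E
python3 - <<'E'
from h import *
s=env.state(); print({k:np.round(v,3).tolist() for k,v in s.items()})
for c in ['scene','side','wrist']:
    p=look(c,c+'0.png'); print(c,np.round(p['pose'],2).tolist(),np.round(p['camera_matrix'],1).tolist())
    for n in NAMES:
        for d in env.place_of(n,p)[:3]:
            X=w(p,d['at']); print(n,round(d['score'],2),X.round(0),px(p,X).round(0))
E
```

```text
{'t': 0.0, 'joints': [1.172, 0.492, 1.559, 0.0, 1.092, -0.106], 'qvel': [0.001, 0.0, -0.001, 0.0, 0.001, -0.0], 'tau': [0.001, -61.263, -25.819, 0.069, 0.048, -0.0], 'eef_pos': [180.287, 598.195, 233.046], 'tcp_rot': [-3.14, -0.0, 2.849], 'ft_force': [0.139, -0.198, 0.018], 'moment': [-0.035, -0.023, 0.011], 'grip_force': 0.0, 'opening': 0.997}
scene [[-0.73, -0.42, 0.53, 1164.19], [0.68, -0.43, 0.59, 600.89], [-0.02, 0.8, 0.6, 709.52], [0.0, 0.0, 0.0, 1.0]] [[489.3, 0.0, 275.5], [0.0, 489.3, 204.4], [0.0, 0.0, 1.0]]
lid_smallest 0.81 [649. 161.  84.] [323. 253.]
lid_small 0.65 [649. 162.  57.] [323. 264.]
lid_large 0.83 [788. 215.   1.] [291. 341.]
lid_large 0.66 [649. 162.  31.] [323. 274.]
lid_largest 0.68 [650. 164.   9.] [323. 283.]
jar_smallest 0.28 [647. 165.  58.] [325. 264.]
jar_small 0.92 [461. -12.   8.] [322. 203.]
jar_large 0.62 [463. 300.  -2.] [436. 275.]
jar_largest 0.98 [ 631. -119.    2.] [238. 216.]
jar_largest 0.91 [646.   4.   0.] [269. 245.]
mug 0.65 [706. 338.  -4.] [376. 359.]
mug 0.33 [ 486. -287.    0.] [240. 165.]
pepper_mill 0.96 [ 654. -317.   -2.] [182. 
[... 242 characters left out ...]
t 0.57 [647. 165.  86.] [274. 182.]
lid_small 0.44 [648. 158.  62.] [275. 191.]
lid_large 0.49 [655. 160.  30.] [277. 199.]
lid_largest 0.66 [651. 160.  10.] [276. 205.]
jar_smallest 0.74 [ 484. -289.    1.] [284. 334.]
jar_small 0.6 [458. -14.   3.] [231. 258.]
jar_large 0.97 [468. 298.   2.] [204. 198.]
jar_largest 0.73 [ 633. -121.    1.] [313. 266.]
mug 0.62 [655. 162.  33.] [277. 198.]
mug 0.56 [711. 335.  -1.] [273. 179.]
pepper_mill 0.72 [649. 159.   9.] [275. 206.]
pepper_mill 0.67 [ 657. -311.    1.] [363. 317.]
wrist [[0.29, -0.93, -0.22, 118.66], [0.96, 0.28, 0.07, 617.1], [0.0, -0.23, 0.97, 383.84], [0.0, 0.0, 0.0, 1.0]] [[355.8, 0.0, 282.5], [0.0, 355.8, 207.5], [0.0, 0.0, 1.0]]
```

View pics/scene0.png

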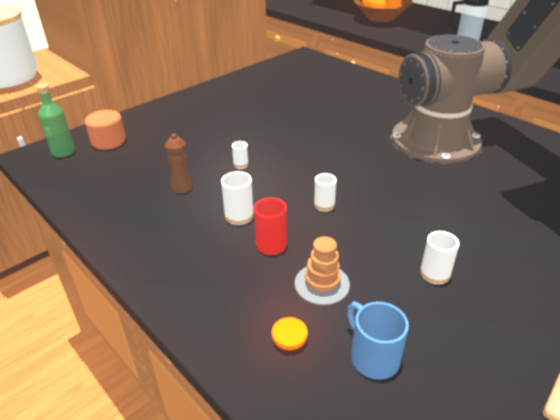

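View pics/side0.png

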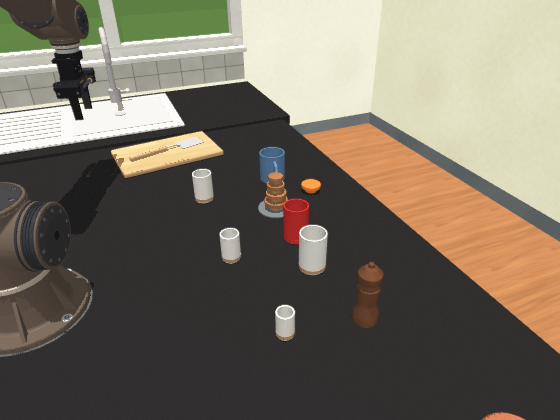

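Candidates:
- **Lids:** the brown pile on the grey mat at px (323,265), against the orange look-alike at (291,333).
- **jar_largest:** the white jar at (238,198), against the red one at (271,226).
- **Other white jars:** smallest (240,155), small (325,192), large (440,258).

I choose the brown pile and the white jars. The mug's handle points towards the pile, so I'll turn the closing axis to world x. Then I'll fly over the jars with the wrist camera.

Request:
drive_tool(
  rows=[
    [[0, 0, 0, 0, 0, 0.058, 1], [0, 0, 0, 0, 0, 0.058, 1], [0, 0, 0, 0, 0, 0.058, 1], [0, 0, 0, 0, 0, 0.058, 1], [0, 0, 0, 0, 0, 0.058, 1]],
  ],
)

```text
t: 2.28
eef_pos: [180.4, 598.4, 233.7]
tcp_rot: [3.142, -0.0, 1.932]
ft_force: [0.6, 0.0, -0.2]
opening: 1.001
grip_force: 0.0
```

Request:
drive_tool(
  rows=[
    [[0, 0, 0, 0, 0, 0.058, 1], [0, 0, 0, 0, 0, 0.058, 1]],
  ],
)

```text
t: 2.52
eef_pos: [180.4, 598.4, 233.7]
tcp_rot: [3.142, -0.0, 1.567]
ft_force: [0.0, 0.3, 0.6]
opening: 0.999
grip_force: 0.0
```

Request:
drive_tool(
  rows=[
    [[-0.15, 0.14, 0, 0, 0, 0, 1], [-0.15, 0.14, 0, 0, 0, 0, 1], [-0.15, 0.14, 0, 0, 0, 0, 1], [-0.15, 0.14, 0, 0, 0, 0, 1]],
  ],
)

```text
t: 3.02
eef_pos: [321.7, 447.6, 233.8]
tcp_rot: [3.141, -0.0, 1.574]
ft_force: [1.3, 1.0, -0.1]
opening: 1.001
grip_force: 0.0
```

Request:
drive_tool(
  rows=[
    [[-0.15, 0.14, 0, 0, 0, 0, 1], [-0.15, 0.14, 0, 0, 0, 0, 1], [-0.15, 0.14, 0, 0, 0, 0, 1], [-0.15, 0.14, 0, 0, 0, 0, 1], [0, 0, 0, 0, 0, 0, 1]],
  ],
)

```text
t: 3.65
eef_pos: [463.0, 297.0, 233.6]
tcp_rot: [3.141, 0.0, 1.569]
ft_force: [-0.3, 0.1, 0.3]
opening: 1.002
grip_force: 0.0
```

```bash
cat >> h.py <<'E'
def find(n,save):
    p=look('wrist',save); s=env.state(); print(s['eef_pos'],s['tcp_rot'])
    for f in ('place_of',):
        for d in getattr(env,f)(n,p)[:2]:
            X=w(p,d['at']); print(f,n,round(d['score'],2),X.round(1),px(p,X).round(0))
    return p
E
python3 -c "
from h import *
find('jar_large','w1.png')"
```

```text
[461.8455371  298.14158067 233.52929529] [-3.14138785e+00 -1.10865321e-04  1.57056286e+00]
place_of jar_large 0.86 [468.  296.9   2.1] [286. 184.]
```

View pics/w1.png

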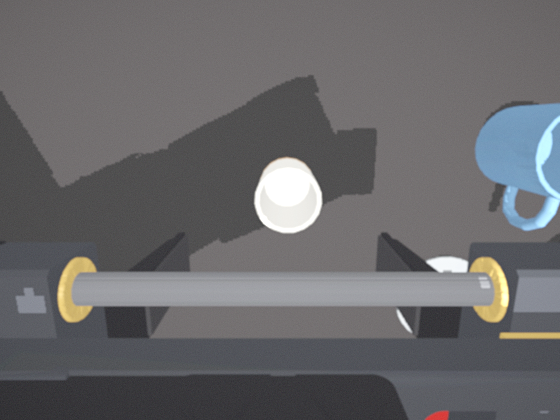

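Wrist view 1: white jar_large with its rim centred near px (288,200). The mug is at top right with its handle towards the pile. I'll add a rim fit and go on to the pile.

```bash
cat >> h.py <<'E'
from scipy.optimize import least_squares
def circ(p,z,r,guess,kind='white'):
    """fit circle of known radius at height z to near-side edge of blob around guess xy"""
    im=cv2.cvtColor(p['color'],cv2.COLOR_BGR2HSV); 
    m=((im[...,2]>120)&(im[...,1]<70)) if kind=='white' else ((im[...,1]>80)&(im[...,2]>50)&((im[...,0]<25)|(im[...,0]>170)))
    m=cv2.morphologyEx(m.astype(np.uint8),cv2.MORPH_CLOSE,np.ones((5,5)))
    cs,_=cv2.findContours(m,cv2.RETR_EXTERNAL,cv2.CHAIN_APPROX_NONE)
    P=np.array([ray(p,q,z)[:2] for c in cs for q in c[:,0]])
    c=np.array(guess[:2],float)
    for _ in range(6):
        d=P-c; rr=np.hypot(*d.T); q=P[(abs(rr-r)<(14 if _<2 else 5))&(d[:,1]<0.1*r)]
        if len(q)<8: break
        f=least_squares(lambda v:np.hypot(*(q-v[:2]).T)-v[2],[*c,r],loss='soft_l1')
        c2=least_squares(lambda v:np.hypot(*(q-v).T)-r,c,loss='soft_l1').x; c=c2
    print('circ known r',c.round(1),'free',f.x.round(1),len(q)); return c
E
python3 -c "
from h import *
p=look('wrist'); circ(p,90,28.5,(467,298))"
```

```text
circ known r [473.1 281.7] free [473.1 281.8  28.6] 107
```

Request:
drive_tool(
  rows=[
    [[-0.14, 0.19, 0, 0, 0, 0, 1], [-0.14, 0.19, 0, 0, 0, 0, 1], [-0.14, 0.19, 0, 0, 0, 0, 1], [-0.13, 0.18, 0, 0, 0, 0, 1], [0, 0, 0, 0, 0, 0, 1]],
  ],
)

```text
t: 4.42
eef_pos: [650.6, 161.2, 232.8]
tcp_rot: [-3.141, 0.0, 1.572]
ft_force: [-0.9, 0.3, 0.1]
opening: 1.0
grip_force: 0.0
```

```bash
python3 -c "
from h import *
p=find('lid_smallest','w2.png')
circ(p,109,21.5,(650,161),'b')"
```

```text
[649.09053013 162.45122597 232.93302344] [-3.14067834e+00 -1.38534606e-04  1.57300680e+00]
place_of lid_smallest 0.68 [649.8 163.1  82.5] [281. 198.]
circ known r [651.3 164.9] free [651.3 166.6  22.9] 81
```

View pics/w2.png

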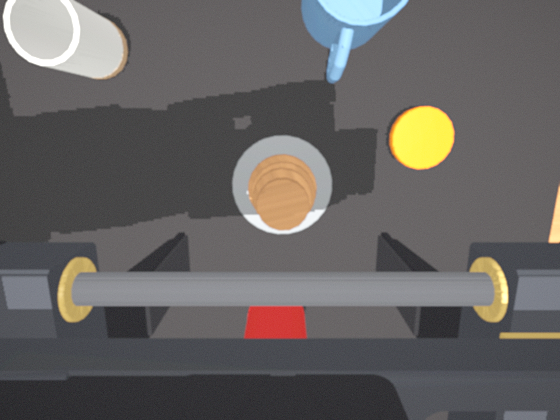

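Wrist view 2: the brown pile on the grey mat, with the smallest cap at px (283,202). The orange look-alike is at (421,137), and the red jar is at the bottom edge. The pile choice holds. The jar rim fit disagrees with the network, so I'll check it by hand.

```bash
python3 -c "
from h import *
p=look('wrist'); s=env.state()
q=dict(p); P=np.array(p['pose']).copy(); P[:3,3]+=np.array([461.85,298.14,233.5])-s['eef_pos']; q['pose']=P
q['color']=cv2.imread('pics/w1.png')
print(P.round(2).tolist())
for u in [(255,200),(321,200),(288,232),(288,168),(288,200)]: print(u,ray(q,u,90).round(1))
print('proj rim centre of (466,298)',px(q,(466,298,90)))
circ(q,90,28.5,(466,298))
for u in [(257,202),(310,202),(283,228)]: print(u,ray(p,u,109).round(1))
im=cv2.cvtColor(q['color'],cv2.COLOR_BGR2HSV); print(im[225:240:2,288].tolist(), im[200,248:262:2].tolist())
print(p['color'][222:236:2,284].tolist())
"
```

```text
[[1.0, -0.0, -0.0, 462.69], [0.0, 0.97, 0.23, 362.68], [-0.0, -0.23, 0.97, 383.35], [0.0, 0.0, 0.0, 1.0]]
(255, 200) [439.6 299.1  90. ]
(321, 200) [495.3 299.3  90. ]
(288, 232) [467.7 271.   90. ]
(288, 168) [467.2 326.2  90. ]
(288, 200) [467.5 299.2  90. ]
proj rim centre of (466,298) [286.2559116  201.39099657]
circ known r [473.6 284.2] free [473.6 285.9  29.7] 209
(257, 202) [628.8 167.  109. ]
(310, 202) [670.7 167.2 109. ]
(283, 228) [649.4 145.7 109. ]
[[24, 5, 239], [20, 6, 245], [0, 0, 255], [0, 0, 255], [15, 6, 163], [174, 11, 118], [6, 11, 119], [167, 15, 122]] [[150, 6, 79], [30, 3, 83], [10, 10, 78], [30, 7, 175], [0, 0, 255], [0, 0, 255], [24, 5, 237]]
[[114, 163, 214], [108, 160, 209], [110, 161, 210], [112, 164, 213], [109, 162, 213], [189, 200, 221], [239, 237, 232]]
```

```bash
sed -i 's/im\[...,2\]>120/im[...,2]>165/' h.py; python3 -c "
from h import *
p=look('wrist'); s=env.state()
q=dict(p); P=np.array(p['pose']).copy(); P[:3,3]+=np.array([461.85,298.14,233.5])-s['eef_pos']; q['pose']=P
q['color']=cv2.imread('pics/w1.png')
circ(q,90,28.5,(466,298))
circ(p,5,54,(650,163))
im=cv2.cvtColor(p['color'],cv2.COLOR_BGR2HSV)
print([ray(p,u,5).round(1).tolist() for u in [(232,184),(332,184),(282,135),(282,234)]])
"
```

```text
circ known r [467.  299.2] free [467.  299.1  28.4] 101
circ known r [650.7 160.6] free [650.6 157.9  51.7] 148
[[594.2, 163.9, 5.0], [701.9, 164.5, 5.0], [647.8, 215.9, 5.0], [648.4, 107.8, 5.0]]
```

Request:
drive_tool(
  rows=[
    [[-0.225, -0.015, 0, 0, 0, 0, 1], [-0.225, -0.015, 0, 0, 0, 0, 1], [-0.225, -0.015, 0, 0, 0, 0, 1], [-0.225, -0.015, 0, 0, 0, 0, 1], [-0.225, -0.015, 0, 0, 0, 0, 1]],
  ],
)

```text
t: 5.25
eef_pos: [630.3, -119.2, 234.3]
tcp_rot: [3.141, -0.0, 1.575]
ft_force: [0.9, 0.6, -0.9]
opening: 0.998
grip_force: 0.0
```

Request:
drive_tool(
  rows=[
    [[0, 0, 0, 0, 0, 0, 1]],
  ],
)

```text
t: 5.38
eef_pos: [630.3, -121.1, 234.0]
tcp_rot: [3.141, 0.0, 1.571]
ft_force: [0.8, 0.2, -0.7]
opening: 1.0
grip_force: 0.0
```

```bash
python3 -c "
from h import *
p=find('jar_largest','w3.png')
circ(p,103,33,(632,-120))"
```

```text
[ 630.45527218 -119.29256351  233.9488137 ] [ 3.14132438e+00 -1.80676055e-04  1.57222547e+00]
place_of jar_largest 0.67 [ 632.2 -123.3   -1.2] [283. 185.]
place_of jar_largest 0.63 [638.7   5.4  -2.2] [290.  60.]
circ known r [ 629.9 -120.7] free [ 629.9 -121.1   32.7] 119
```

Request:
drive_tool(
  rows=[
    [[-0.17, -0.15, 0, 0, 0, 0, 1], [-0.17, -0.15, 0, 0, 0, 0, 1], [-0.17, -0.15, 0, 0, 0, 0, 1], [-0.16, -0.14, 0, 0, 0, 0, 1], [0, 0, 0, 0, 0, 0, 1]],
  ],
)

```text
t: 6.1
eef_pos: [482.8, -287.3, 234.0]
tcp_rot: [3.141, 0.0, 1.572]
ft_force: [0.1, -0.4, -0.1]
opening: 1.001
grip_force: 0.0
```

```bash
python3 -c "
from h import *
p=find('jar_smallest','w4.png')
circ(p,64,19.5,(485,-288))"
```

```text
[ 483.8185985  -286.29046368  234.02847005] [ 3.14103105e+00 -5.28717515e-05  1.57303687e+00]
place_of jar_smallest 0.83 [ 485.3 -286.2    1.3] [284. 183.]
circ known r [ 486.8 -287.3] free [ 486.8 -287.5   19.4] 63
```

Request:
drive_tool(
  rows=[
    [[0.22, -0.02, 0, 0, 0, 0, 1], [0.22, -0.02, 0, 0, 0, 0, 1], [0.22, -0.02, 0, 0, 0, 0, 1], [0.22, -0.02, 0, 0, 0, 0, 1], [0.22, -0.02, 0, 0, 0, 0, 1]],
  ],
)

```text
t: 6.82
eef_pos: [458.0, -8.4, 233.8]
tcp_rot: [3.141, -0.0, 1.576]
ft_force: [0.7, 0.6, 1.5]
opening: 1.002
grip_force: 0.0
```

Request:
drive_tool(
  rows=[
    [[0, 0, 0, 0, 0, 0, 1]],
  ],
)

```text
t: 6.95
eef_pos: [457.7, -7.4, 233.9]
tcp_rot: [3.141, -0.001, 1.581]
ft_force: [0.9, -0.4, -0.7]
opening: 1.003
grip_force: 0.0
```

```bash
python3 -c "
from h import *
p=find('jar_small','w5.png')
circ(p,77,24,(461,-13))
i=[cv2.imread(f'pics/w{k}.png') for k in (3,4,5)]
cv2.imwrite('pics/m.png',np.hstack([a[100:320,150:410] for a in i]))"
```

```text
[458.22049744  -9.21125598 233.88048235] [ 3.14099616e+00 -9.68410736e-05  1.57919231e+00]
place_of jar_small 0.83 [457.7 -13.4  -1.4] [282. 189.]
circ known r [459.   -9.9] free [459. -10.  24.] 81
```

View pics/m.png

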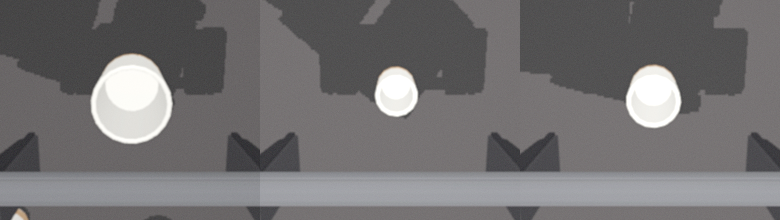

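Tour mosaic: largest, smallest and small jars, all white, and the circle fits match their given radii. Jar centres:

| Jar | x, y (mm) |
|---|---|
| large | 467, 299 |
| largest | 630, -121 |
| smallest | 486, -287 |
| small | 459, -11 |

The pile is at about (650, 164). Back to the pile to take the smallest lid.

Request:
drive_tool(
  rows=[
    [[0.139, 0.154, 0, 0, 0, 0, 1], [0.139, 0.154, 0, 0, 0, 0, 1], [0.139, 0.154, 0, 0, 0, 0, 1], [0.139, 0.154, 0, 0, 0, 0, 1], [0.139, 0.154, 0, 0, 0, 0, 1]],
  ],
)

```text
t: 7.68
eef_pos: [651.9, 162.5, 233.3]
tcp_rot: [-3.142, 0.0, 1.572]
ft_force: [-0.1, -0.6, 0.4]
opening: 1.0
grip_force: 0.0
```

Request:
drive_tool(
  rows=[
    [[0, 0, 0, 0, 0, 0, 1]],
  ],
)

```text
t: 7.8
eef_pos: [652.1, 163.4, 232.2]
tcp_rot: [-3.141, -0.0, 1.574]
ft_force: [-0.3, -0.8, -0.9]
opening: 0.999
grip_force: 0.0
```

```bash
python3 -c "
from h import *
for i in range(2):
  p=find('lid_smallest','w6.png')
  circ(p,109,21.5,(650,164),'b')
  c=p['color'].astype(int)
  s=(c[...,2]-c[...,0])
  u,v=px(p,(650,164,109)).astype(int)
  col=s[v:v+40,u-2:u+3].mean(1); b=v+np.argmax(col<50); print('bottom',b,ray(p,(u,b-.5),109)+[0,21.5,0])
"
```

```text
[650.9167221  162.22539631 232.33671474] [-3.14033787e+00  2.34578560e-04  1.57395283e+00]
place_of lid_smallest 0.56 [650.8 168.1  82.9] [280. 195.]
circ known r [651.4 165. ] free [651.5 166.4  22.6] 80
bottom 233 [649.33598403 163.88145167 109.        ]
[649.98500843 161.20568138 233.18205563] [-3.14064806e+00  1.93402620e-04  1.57264710e+00]
place_of lid_smallest 0.89 [651.3 165.   84.8] [283. 196.]
place_of lid_smallest 0.22 [465.1 300.9   1.3] [96. 45.]
circ known r [651.3 164.9] free [651.3 166.4  22.8] 79
bottom 230 [649.77086324 164.37627494 109.        ]
```

Request:
drive_tool(
  rows=[
    [[0.008, 0, 0.15, 0, 0, 0, 1], [0, 0, 0.15, 0, 0, 0, 1], [0, 0, 0.12, 0, 0, 0, 1], [0, 0, 0.08, 0, 0, 0, 1], [0, 0, 0, 0, 0, 0, 1]],
  ],
)

```text
t: 8.62
eef_pos: [649.5, 163.1, 107.9]
tcp_rot: [-3.139, 0.0, 1.572]
ft_force: [0.1, -0.1, 0.7]
opening: 1.001
grip_force: 0.0
```

Request:
drive_tool(
  rows=[
    [[0, 0, 0, 0, 0, 0, 0], [0, 0, 0, 0, 0, 0, 0], [0, 0, 0, 0, 0, 0, 0], [0, 0, 0, 0, 0, 0, 0], [0, 0, 0, 0, 0, 0, 0]],
  ],
)

```text
t: 9.25
eef_pos: [650.2, 164.1, 108.7]
tcp_rot: [3.141, -0.0, 1.573]
ft_force: [0.5, 1.0, -0.1]
opening: 0.532
grip_force: 0.0
```

Request:
drive_tool(
  rows=[
    [[0, 0, 0, 0, 0, 0, 0], [0, 0, 0, 0, 0, 0, 0], [0, 0, -0.04, 0, 0, 0, 0], [0, 0, -0.12, 0, 0, 0, 0], [0, 0, -0.12, 0, 0, 0, 0]],
  ],
)

```text
t: 9.88
eef_pos: [650.2, 164.1, 180.0]
tcp_rot: [-3.142, -0.0, 1.573]
ft_force: [0.9, -0.6, 0.8]
opening: 0.443
grip_force: 30.0
```

```bash
python3 -c "
from h import *
p=look('side','s1.png');q=look('scene','c1.png');u,v=px(p,(650,163,120)).astype(int);a,b=px(q,(650,163,120)).astype(int)
f=lambda i,u,v:cv2.resize(i['color'][v-50:v+50,u-65:u+65],None,fx=3,fy=3)
cv2.imwrite('pics/m1.png',np.hstack([f(p,u,v),f(q,a,b)]))"
```

```text
(no output)
```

View pics/m1.png

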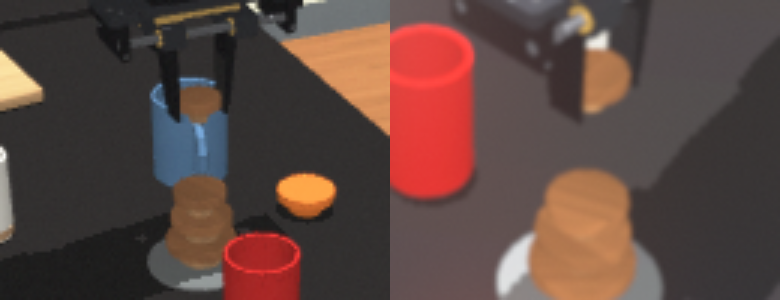

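Side and scene crops: the smallest lid is held level between the pads, and the other three still stand in the pile. Carrying it to jar_smallest.

Request:
drive_tool(
  rows=[
    [[-0.15, -0.055, 0, 0, 0, 0, 0], [-0.2, -0.073, 0, 0, 0, 0, 0], [-0.2, -0.073, 0, 0, 0, 0, 0], [-0.2, -0.073, 0, 0, 0, 0, 0], [-0.2, -0.073, 0, 0, 0, 0, 0]],
  ],
)

```text
t: 10.6
eef_pos: [563.2, -75.1, 178.4]
tcp_rot: [-3.141, -0.0, 1.573]
ft_force: [0.5, 0.1, -0.5]
opening: 0.445
grip_force: 30.0
```

Request:
drive_tool(
  rows=[
    [[-0.2, -0.073, 0, 0, 0, 0, 0], [-0.2, -0.073, 0, 0, 0, 0, 0], [-0.2, -0.073, 0, 0, 0, 0, 0], [-0.2, -0.073, 0, 0, 0, 0, 0], [-0.05, -0.018, 0, 0, 0, 0, 0]],
  ],
)

```text
t: 11.22
eef_pos: [485.9, -288.6, 178.3]
tcp_rot: [-3.141, -0.0, 1.57]
ft_force: [-0.5, 0.6, -0.5]
opening: 0.446
grip_force: 30.0
```

Request:
drive_tool(
  rows=[
    [[0, 0, 0.12, 0, 0, 0, 0], [0, 0, 0.12, 0, 0, 0, 0], [0, 0, 0.08, 0, 0, 0, 0], [0, 0, 0, 0, 0, 0, 0]],
  ],
)

```text
t: 11.72
eef_pos: [486.8, -285.2, 97.4]
tcp_rot: [-3.139, -0.002, 1.574]
ft_force: [0.3, 0.5, 0.2]
opening: 0.442
grip_force: 30.0
```

```bash
cat > avg.py <<'E'
from h import *
import sys
k=sys.argv[1] if len(sys.argv)>1 else 'a'
L=[]
for i in range(4):
    p=look(['side','scene','wrist'][i%3],f'{k}{i}.png'); L.append(env.state()['eef_pos'])
print(np.mean(L,0).round(1))
E
python3 avg.py a
```

```text
[ 487.5 -286.    99.1]
```

Request:
drive_tool(
  rows=[
    [[-0.005, -0.002, 0.03, 0, 0, 0, 0], [0, 0, 0.03, 0, 0, 0, 0], [0, 0, 0.02, 0, 0, 0, 0], [0, 0, 0.012, 0, 0, 0, 0], [0, 0, 0, 0, 0, 0, 0]],
  ],
)

```text
t: 12.55
eef_pos: [486.6, -287.5, 75.7]
tcp_rot: [-3.142, -0.0, 1.573]
ft_force: [-0.6, 2.0, 2.1]
opening: 0.444
grip_force: 30.0
```

Run:
```python
from h import *
p=look('side','s2.png');q=look('scene','c2.png');u,v=px(p,(486,-287,70)).astype(int);a,b=px(q,(486,-287,70)).astype(int)
f=lambda i,u,v:cv2.resize(i['color'][v-50:v+50,u-65:u+65],None,fx=3,fy=3)
cv2.imwrite('pics/m2.png',np.hstack([f(p,u,v),f(q,a,b)]))
s=env.state();print(s['eef_pos'],s['ft_force'])
```

```text
[ 486.53826156 -287.50220008   75.65700088] [-0.13398636  0.61929341  2.47873524]
```

View pics/m2.png

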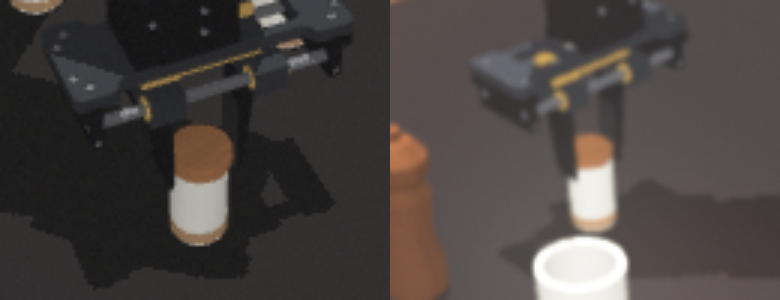

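Side and scene crops: the lid is seated on jar_smallest, level and with about 2 N of contact. Releasing and going back for lid_small.

Request:
drive_tool(
  rows=[
    [[0, 0, 0.004, 0, 0, 0, 0], [0, 0, 0, 0, 0, 0, 1], [0, 0, 0, 0, 0, 0, 1], [0, 0, 0, 0, 0, 0, 1], [0, 0, -0.04, 0, 0, 0, 1]],
  ],
)

```text
t: 13.28
eef_pos: [486.3, -287.4, 84.3]
tcp_rot: [-3.14, -0.001, 1.573]
ft_force: [0.3, -0.5, 0.5]
opening: 0.811
grip_force: 0.0
```

Request:
drive_tool(
  rows=[
    [[0, 0, -0.15, 0, 0, 0, 1], [0, 0, -0.2, 0, 0, 0, 1], [0, 0, -0.2, 0, 0, 0, 1], [0, 0, -0.04, 0, 0, 0, 1], [0, 0, 0, 0, 0, 0, 1]],
  ],
)

```text
t: 13.9
eef_pos: [486.5, -287.5, 232.5]
tcp_rot: [3.141, 0.0, 1.573]
ft_force: [-0.1, -0.2, 0.3]
opening: 0.997
grip_force: 0.0
```

```bash
python3 -c "
from h import *
p=find('jar_smallest','w7.png'); circ(p,76,21.5,(486,-287),'b')
for d in env.place_of('lid_smallest',p)[:1]: print(w(p,d['at']))"
```

```text
[ 486.25955567 -287.30316287  231.43076815] [-3.14089780e+00 -6.68060374e-04  1.57329853e+00]
place_of jar_smallest 0.57 [ 487.2 -290.5   -0.9] [282. 186.]
circ known r [ 487.3 -287.6] free [ 487.3 -288.3   20.9] 72
[ 486.21366187 -285.14033601   48.95966132]
```

Request:
drive_tool(
  rows=[
    [[0.2, 0.073, 0, 0, 0, 0, 1], [0.2, 0.073, 0, 0, 0, 0, 1], [0.2, 0.073, 0, 0, 0, 0, 1], [0.2, 0.073, 0, 0, 0, 0, 1], [0.2, 0.073, 0, 0, 0, 0, 1]],
  ],
)

```text
t: 14.68
eef_pos: [577.3, -35.6, 230.7]
tcp_rot: [-3.139, -0.0, 1.573]
ft_force: [1.1, -0.6, -0.2]
opening: 1.002
grip_force: 0.0
```

Request:
drive_tool(
  rows=[
    [[0.2, 0.073, 0, 0, 0, 0, 1], [0.2, 0.073, 0, 0, 0, 0, 1], [0.2, 0.073, 0, 0, 0, 0, 1], [0.2, 0.073, 0, 0, 0, 0, 1], [0, 0, 0, 0, 0, 0, 1]],
  ],
)

```text
t: 15.3
eef_pos: [649.8, 166.0, 229.8]
tcp_rot: [-3.139, -0.0, 1.577]
ft_force: [-0.4, -0.4, 0.6]
opening: 0.995
grip_force: 0.0
```

```bash
cat > pile.py <<'E'
from h import *
import sys
n,z,r=sys.argv[1],float(sys.argv[2]),float(sys.argv[3])
E=[]
for i in range(3):
  p=find(n,f'p_{n}.png'); E.append(env.state()['eef_pos'])
  circ(p,z,r,(651,164),'b')
  c=p['color'].astype(int); s=(c[...,2]-c[...,0])
  u,v=px(p,(651,164,z)).astype(int)
  col=s[v:v+60,u-2:u+3].mean(1); b=v+np.argmax(col<50); print('bottom->y',(ray(p,(u,b-.5),z)[1]+r).round(1))
print('eef',np.mean(E,0).round(1))
E
python3 pile.py lid_small 83 26
```

```text
[649.36601149 164.20065739 230.02859852] [-3.13870858e+00  4.35755881e-04  1.57565168e+00]
place_of lid_small 0.77 [652.8 164.   57.3] [285. 197.]
circ known r [650.9 165.3] free [650.9 166.8  27.3] 89
bottom->y 164.5
[649.30386206 162.28438759 230.92812029] [-3.13957448e+00  4.06389258e-04  1.57322494e+00]
place_of lid_small 0.72 [652.  160.3  56.2] [285. 197.]
circ known r [650.9 165.2] free [650.8 167.   27.5] 90
bottom->y 164.0
[649.50998001 161.70718888 231.71314919] [-3.14071876e+00  1.74552176e-04  1.57210121e+00]
place_of lid_small 0.73 [654.1 161.7  57.6] [287. 195.]
circ known r [651.1 165.1] free [650.9 166.9  27.5] 89
bottom->y 164.4
eef [649.4 162.2 231.3]
```

Request:
drive_tool(
  rows=[
    [[0.005, 0.004, 0.17, 0, 0, 0, 1], [0, 0, 0.17, 0, 0, 0, 1], [0, 0, 0.13, 0, 0, 0, 1], [0, 0, 0.09, 0, 0, 0, 1], [0, 0, 0.038, 0, 0, 0, 1]],
  ],
)

```text
t: 16.23
eef_pos: [650.4, 163.2, 81.6]
tcp_rot: [-3.14, 0.0, 1.572]
ft_force: [0.6, -0.0, 1.0]
opening: 0.999
grip_force: 0.0
```

Request:
drive_tool(
  rows=[
    [[0, 0, 0, 0, 0, 0, 0], [0, 0, 0, 0, 0, 0, 0], [0, 0, 0, 0, 0, 0, 0], [0, 0, 0, 0, 0, 0, 0], [0, 0, 0, 0, 0, 0, 0]],
  ],
)

```text
t: 16.85
eef_pos: [650.8, 164.2, 82.9]
tcp_rot: [3.141, -0.0, 1.573]
ft_force: [0.2, -0.2, 1.8]
opening: 0.541
grip_force: 30.0
```

Request:
drive_tool(
  rows=[
    [[0, 0, 0, 0, 0, 0, 0], [0, 0, 0, 0, 0, 0, 0]],
  ],
)

```text
t: 17.1
eef_pos: [650.8, 164.2, 82.9]
tcp_rot: [3.141, -0.0, 1.573]
ft_force: [-1.0, -0.1, 3.6]
opening: 0.539
grip_force: 30.0
```

Home TCP height for lid_small will be about 63+25 = 88. Lifting and carrying it to (459, -11).

Request:
drive_tool(
  rows=[
    [[0, 0, -0.04, 0, 0, 0, 0], [0, 0, -0.15, 0, 0, 0, 0], [0, 0, -0.15, 0, 0, 0, 0], [0, 0, -0.05, 0, 0, 0, 0]],
  ],
)

```text
t: 17.6
eef_pos: [651.3, 164.2, 182.7]
tcp_rot: [3.138, -0.001, 1.573]
ft_force: [-0.2, -1.0, 0.3]
opening: 0.541
grip_force: 30.0
```

Request:
drive_tool(
  rows=[
    [[-0.14, -0.154, 0, 0, 0, 0, 0], [-0.14, -0.154, 0, 0, 0, 0, 0], [-0.14, -0.154, 0, 0, 0, 0, 0], [-0.14, -0.154, 0, 0, 0, 0, 0], [-0.14, -0.154, 0, 0, 0, 0, 0]],
  ],
)

```text
t: 18.23
eef_pos: [457.0, -12.2, 179.6]
tcp_rot: [-3.141, -0.0, 1.574]
ft_force: [0.6, -0.9, -0.4]
opening: 0.538
grip_force: 30.0
```

Request:
drive_tool(
  rows=[
    [[0, 0, 0.12, 0, 0, 0, 0], [0, 0, 0.1, 0, 0, 0, 0], [0, 0, 0.06, 0, 0, 0, 0], [0, 0, 0, 0, 0, 0, 0]],
  ],
)

```text
t: 18.73
eef_pos: [457.9, -11.3, 109.0]
tcp_rot: [-3.139, -0.001, 1.573]
ft_force: [0.3, -0.7, 0.5]
opening: 0.54
grip_force: 30.0
```

```bash
python3 avg.py b
```

```text
[458.7 -11.3 110.3]
```

Request:
drive_tool(
  rows=[
    [[0.003, 0.002, 0.03, 0, 0, 0, 0], [0, 0, 0.03, 0, 0, 0, 0], [0, 0, 0.016, 0, 0, 0, 0], [0, 0, 0.01, 0, 0, 0, 0], [0, 0, 0, 0, 0, 0, 0]],
  ],
)

```text
t: 19.55
eef_pos: [459.1, -10.5, 88.8]
tcp_rot: [-3.141, -0.0, 1.573]
ft_force: [-1.7, 0.9, 5.2]
opening: 0.541
grip_force: 30.0
```

Run:
```python
from h import *
p=look('side','s3.png');q=look('scene','c3.png');u,v=px(p,(459,-11,70)).astype(int);a,b=px(q,(459,-11,70)).astype(int)
f=lambda i,u,v:cv2.resize(i['color'][v-50:v+50,u-65:u+65],None,fx=3,fy=3)
cv2.imwrite('pics/m3.png',np.hstack([f(p,u,v),f(q,a,b)]))
s=env.state();print(s['eef_pos'],s['ft_force'])
```

```text
[459.08233287 -10.53259556  88.83220213] [-2.71899514  1.61657884  5.75882327]
```

View pics/m3.png

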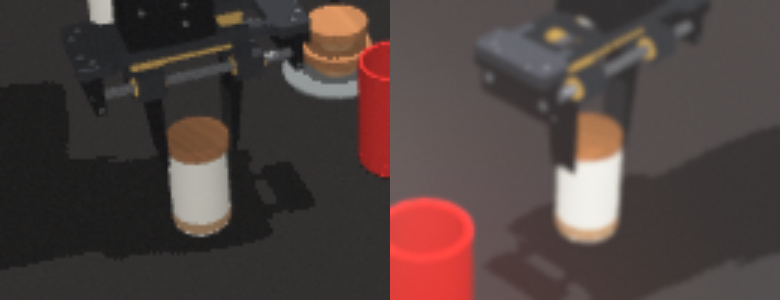

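Crops: lid_small is seated level on jar_small, with the force rising to 5 N. Release and return to the pile.

Request:
drive_tool(
  rows=[
    [[0, 0, 0, 0, 0, 0, 1], [0, 0, 0, 0, 0, 0, 1], [0, 0, 0, 0, 0, 0, 1], [0, 0, -0.04, 0, 0, 0, 1], [0, 0, -0.13, 0, 0, 0, 1]],
  ],
)

```text
t: 20.27
eef_pos: [458.6, -10.6, 131.2]
tcp_rot: [-3.139, -0.001, 1.573]
ft_force: [1.3, 0.9, -0.1]
opening: 0.978
grip_force: 0.0
```

Request:
drive_tool(
  rows=[
    [[0, 0, -0.2, 0, 0, 0, 1], [0, 0, -0.2, 0, 0, 0, 1], [0, 0, 0, 0, 0, 0, 1]],
  ],
)

```text
t: 20.65
eef_pos: [460.2, -10.7, 234.8]
tcp_rot: [3.135, 0.001, 1.573]
ft_force: [0.6, -0.6, -0.8]
opening: 1.0
grip_force: 0.0
```

```bash
python3 -c "
from h import *
p=find('lid_small','w8.png'); circ(p,89,26,(459,-11),'b')"
```

```text
[459.39874186 -10.64167074 232.73668927] [3.13803331e+00 5.12158451e-04 1.57332768e+00]
place_of lid_small 0.63 [461.5 -12.9  61.3] [282. 197.]
circ known r [459.8 -10.4] free [459.8 -10.8  25.6] 90
```

Request:
drive_tool(
  rows=[
    [[0.14, 0.154, 0, 0, 0, 0, 1], [0.14, 0.154, 0, 0, 0, 0, 1], [0.14, 0.154, 0, 0, 0, 0, 1], [0.14, 0.154, 0, 0, 0, 0, 1], [0.14, 0.154, 0, 0, 0, 0, 1]],
  ],
)

```text
t: 21.38
eef_pos: [651.9, 166.1, 229.1]
tcp_rot: [-3.139, 0.0, 1.573]
ft_force: [0.4, 0.4, -0.2]
opening: 1.002
grip_force: 0.0
```

Request:
drive_tool(
  rows=[
    [[0, 0, 0, 0, 0, 0, 1]],
  ],
)

```text
t: 21.5
eef_pos: [652.1, 166.9, 228.0]
tcp_rot: [-3.138, 0.0, 1.575]
ft_force: [-0.2, -1.0, -1.0]
opening: 0.995
grip_force: 0.0
```

```bash
python3 pile.py lid_large 57 30.5
```

```text
[651.01798123 165.65984746 228.36855948] [-3.13783059e+00  5.66073802e-04  1.57475865e+00]
place_of lid_large 0.7 [651.3 161.   29.8] [281. 195.]
place_of lid_large 0.63 [790.  212.3   4.3] [416. 143.]
circ known r [651.1 163.6] free [651.1 163.5  30.4] 96
bottom->y 162.3
[650.39777166 164.41925287 229.70168892] [-3.13893941e+00  4.40282846e-04  1.57327794e+00]
place_of lid_large 0.74 [788.3 212.6   3.8] [416. 140.]
place_of lid_large 0.55 [650.9 161.6  29.1] [283. 193.]
circ known r [651.1 163.5] free [651.1 163.6  30.6] 97
bottom->y 162.9
[650.56990771 164.07230619 230.77233977] [-3.14052980e+00  1.48799868e-04  1.57257076e+00]
place_of lid_large 0.77 [651.4 162.3  28.8] [283. 191.]
place_of lid_large 0.56 [785.2 212.    4.4] [412. 140.]
circ known r [651.  163.5] free [651.  163.5  30.5] 96
bottom->y 162.8
eef [650.6 164.4 230.2]
```

Request:
drive_tool(
  rows=[
    [[-0.003, 0.001, 0.18, 0, 0, 0, 1], [0, 0, 0.18, 0, 0, 0, 1], [0, 0, 0.16, 0, 0, 0, 1], [0, 0, 0.12, 0, 0, 0, 1], [0, 0, 0.06, 0, 0, 0, 1]],
  ],
)

```text
t: 22.42
eef_pos: [650.9, 163.5, 55.0]
tcp_rot: [-3.14, 0.0, 1.573]
ft_force: [0.6, -0.0, 0.4]
opening: 0.999
grip_force: 0.0
```

Request:
drive_tool(
  rows=[
    [[0, 0, 0, 0, 0, 0, 0], [0, 0, 0, 0, 0, 0, 0], [0, 0, 0, 0, 0, 0, 0], [0, 0, 0, 0, 0, 0, 0], [0, 0, 0, 0, 0, 0, 0]],
  ],
)

```text
t: 23.05
eef_pos: [651.8, 164.2, 56.9]
tcp_rot: [3.141, -0.0, 1.573]
ft_force: [-1.8, -0.0, 5.7]
opening: 0.637
grip_force: 30.0
```

Request:
drive_tool(
  rows=[
    [[0, 0, 0, 0, 0, 0, 0]],
  ],
)

```text
t: 23.18
eef_pos: [651.7, 164.2, 56.9]
tcp_rot: [3.141, -0.0, 1.573]
ft_force: [-1.9, -0.3, 5.8]
opening: 0.633
grip_force: 30.0
```

Request:
drive_tool(
  rows=[
    [[0, 0, -0.04, 0, 0, 0, 0], [0, 0, -0.15, 0, 0, 0, 0], [0, 0, -0.2, 0, 0, 0, 0], [0, 0, -0.12, 0, 0, 0, 0]],
  ],
)

```text
t: 23.68
eef_pos: [651.8, 164.2, 186.7]
tcp_rot: [3.139, -0.0, 1.573]
ft_force: [0.1, -0.5, -0.3]
opening: 0.636
grip_force: 30.0
```

Request:
drive_tool(
  rows=[
    [[0.12, -0.164, 0, 0, 0, 0, 0], [0.15, -0.204, 0, 0, 0, 0, 0], [0.15, -0.204, 0, 0, 0, 0, 0], [0.12, -0.164, 0, 0, 0, 0, 0], [0, 0, 0, 0, 0, 0, 0]],
  ],
)

```text
t: 24.3
eef_pos: [466.0, 299.3, 184.4]
tcp_rot: [-3.142, -0.0, 1.577]
ft_force: [0.7, -0.1, -0.6]
opening: 0.636
grip_force: 30.0
```

Request:
drive_tool(
  rows=[
    [[0, 0, 0.12, 0, 0, 0, 0], [0, 0, 0.08, 0, 0, 0, 0], [0, 0, 0.04, 0, 0, 0, 0], [0, 0, 0, 0, 0, 0, 0]],
  ],
)

```text
t: 24.8
eef_pos: [468.9, 297.4, 123.5]
tcp_rot: [-3.141, 0.0, 1.573]
ft_force: [-0.3, 0.3, -0.6]
opening: 0.632
grip_force: 30.0
```

```bash
python3 avg.py d
```

```text
[468.9 297.7 124.3]
```

Request:
drive_tool(
  rows=[
    [[0.006, -0.006, 0.03, 0, 0, 0, 0], [0, 0, 0.03, 0, 0, 0, 0], [0, 0, 0.016, 0, 0, 0, 0], [0, 0, 0.013, 0, 0, 0, 0], [0, 0, 0, 0, 0, 0, 0]],
  ],
)

```text
t: 25.62
eef_pos: [467.1, 299.5, 101.9]
tcp_rot: [3.141, -0.001, 1.573]
ft_force: [-1.3, 1.0, 6.6]
opening: 0.636
grip_force: 30.0
```

Run:
```python
from h import *
p=look('side','s4.png');q=look('scene','c4.png');u,v=px(p,(467,299,70)).astype(int);a,b=px(q,(467,299,70)).astype(int)
f=lambda i,u,v:cv2.resize(i['color'][v-50:v+50,u-65:u+65],None,fx=3,fy=3)
cv2.imwrite('pics/m4.png',np.hstack([f(p,u,v),f(q,a,b)]))
s=env.state();print(s['eef_pos'],s['ft_force'])
```

```text
[467.06917629 299.47419213 101.88066019] [-1.29876829  1.11427943  6.49449723]
```

View pics/m4.png

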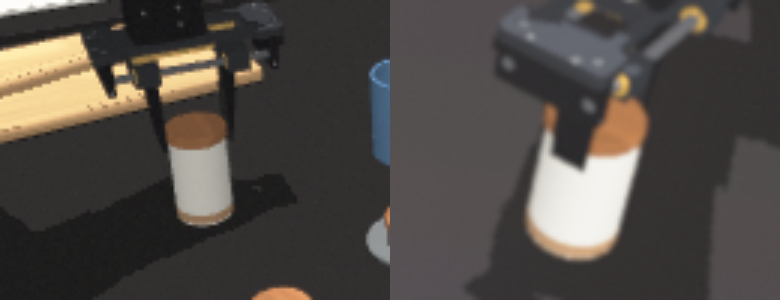

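Crops: lid_large is seated level on jar_large. Release and return for the last lid.

Request:
drive_tool(
  rows=[
    [[0, 0, 0, 0, 0, 0, 1], [0, 0, 0, 0, 0, 0, 1], [0, 0, 0, 0, 0, 0, 1], [0, 0, -0.04, 0, 0, 0, 1], [0, 0, -0.13, 0, 0, 0, 1]],
  ],
)

```text
t: 26.35
eef_pos: [466.4, 298.9, 143.7]
tcp_rot: [-3.139, 0.001, 1.573]
ft_force: [-0.2, -0.2, 0.5]
opening: 0.993
grip_force: 0.0
```

Request:
drive_tool(
  rows=[
    [[0, 0, -0.2, 0, 0, 0, 1], [0, 0, -0.15, 0, 0, 0, 1], [0, 0, 0, 0, 0, 0, 1]],
  ],
)

```text
t: 26.72
eef_pos: [467.7, 299.6, 234.7]
tcp_rot: [3.136, -0.003, 1.573]
ft_force: [-0.1, 0.3, -0.9]
opening: 1.004
grip_force: 0.0
```

```bash
python3 -c "
from h import *
p=find('lid_large','w9.png'); circ(p,102,30.5,(467,299),'b')"
```

```text
[467.0603645  299.26557541 232.80494152] [ 3.13917349e+00 -1.20208021e-03  1.57336993e+00]
place_of lid_large 0.55 [466.6 296.2  74.8] [279. 202.]
place_of lid_large 0.41 [707.7 335.1  -2.7] [502. 152.]
circ known r [467.6 297.5] free [467.6 297.   30.1] 111
```

Request:
drive_tool(
  rows=[
    [[-0.12, 0.164, 0, 0, 0, 0, 1], [-0.15, 0.204, 0, 0, 0, 0, 1], [-0.15, 0.204, 0, 0, 0, 0, 1], [-0.12, 0.164, 0, 0, 0, 0, 1], [0, 0, 0, 0, 0, 0, 1]],
  ],
)

```text
t: 27.45
eef_pos: [651.6, 163.0, 228.8]
tcp_rot: [-3.139, 0.001, 1.57]
ft_force: [-0.4, 0.0, -0.5]
opening: 1.002
grip_force: 0.0
```

Request:
drive_tool(
  rows=[
    [[0, 0, 0, 0, 0, 0, 1]],
  ],
)

```text
t: 27.58
eef_pos: [649.3, 165.6, 230.0]
tcp_rot: [-3.139, 0.0, 1.573]
ft_force: [-0.2, -0.1, -1.1]
opening: 0.998
grip_force: 0.0
```

```bash
python3 pile.py lid_largest 31 35
```

```text
[649.06643505 166.12535557 230.48589281] [-3.13971967e+00  5.23516921e-05  1.57383691e+00]
place_of lid_largest 0.91 [649.2 160.8   5.2] [282. 189.]
circ known r [650.7 163.6] free [650.6 161.9  33.7] 104
bottom->y 162.2
[649.13853926 166.50284822 231.26842036] [-3.14101145e+00 -8.41558397e-05  1.57453914e+00]
place_of lid_largest 0.63 [651.6 160.9   2.4] [284. 190.]
circ known r [650.6 163.6] free [650.6 162.   33.7] 103
bottom->y 161.7
[649.36328976 166.4351311  231.58642371] [ 3.14149757e+00 -1.09029445e-04  1.57450066e+00]
place_of lid_largest 0.86 [650.9 161.6   6.2] [283. 190.]
circ known r [650.7 163.6] free [650.7 161.8  33.6] 103
bottom->y 161.6
eef [649.3 166.4 231.4]
```

Request:
drive_tool(
  rows=[
    [[-0.01, 0.004, 0.2, 0, 0, 0, 1], [0, 0, 0.2, 0, 0, 0, 1], [0, 0, 0.2, 0, 0, 0, 1], [0, 0, 0.13, 0, 0, 0, 1], [0, 0, 0.065, 0, 0, 0, 1]],
  ],
)

```text
t: 28.5
eef_pos: [650.3, 163.4, 31.1]
tcp_rot: [-3.14, 0.0, 1.574]
ft_force: [1.1, -0.1, -0.4]
opening: 1.0
grip_force: 0.0
```

Request:
drive_tool(
  rows=[
    [[0, 0, 0, 0, 0, 0, 1]],
  ],
)

```text
t: 28.62
eef_pos: [650.8, 163.3, 32.3]
tcp_rot: [-3.141, 0.0, 1.574]
ft_force: [-0.8, 0.0, 0.5]
opening: 1.0
grip_force: 0.0
```

Request:
drive_tool(
  rows=[
    [[0, 0, 0.007, 0, 0, 0, 0], [0, 0, 0, 0, 0, 0, 0], [0, 0, 0, 0, 0, 0, 0], [0, 0, 0, 0, 0, 0, 0], [0, 0, 0, 0, 0, 0, 0]],
  ],
)

```text
t: 29.25
eef_pos: [651.3, 163.2, 31.7]
tcp_rot: [3.141, -0.0, 1.573]
ft_force: [-1.6, -0.8, 5.4]
opening: 0.733
grip_force: 30.0
```

Request:
drive_tool(
  rows=[
    [[0, 0, -0.04, 0, 0, 0, 0], [0, 0, -0.15, 0, 0, 0, 0], [0, 0, -0.2, 0, 0, 0, 0], [0, 0, -0.2, 0, 0, 0, 0], [0, 0, -0.06, 0, 0, 0, 0]],
  ],
)

```text
t: 29.88
eef_pos: [651.7, 163.3, 197.2]
tcp_rot: [3.137, -0.001, 1.573]
ft_force: [-0.7, 0.5, -0.6]
opening: 0.728
grip_force: 30.0
```

```bash
python3 avg.py e
```

```text
[651.  163.1 194.4]
```

Request:
drive_tool(
  rows=[
    [[-0.17, -0.012, 0, 0, 0, 0, 0], [-0.2, -0.014, 0, 0, 0, 0, 0], [-0.2, -0.014, 0, 0, 0, 0, 0], [-0.2, -0.014, 0, 0, 0, 0, 0], [-0.2, -0.014, 0, 0, 0, 0, 0]],
  ],
)

```text
t: 30.7
eef_pos: [633.7, -80.9, 191.2]
tcp_rot: [-3.138, -0.001, 1.573]
ft_force: [-0.5, -0.3, -0.4]
opening: 0.733
grip_force: 30.0
```

Request:
drive_tool(
  rows=[
    [[-0.166, -0.012, 0, 0, 0, 0, 0], [0, 0, 0.1, 0, 0, 0, 0], [0, 0, 0.08, 0, 0, 0, 0], [0, 0, 0.04, 0, 0, 0, 0], [0, 0, 0, 0, 0, 0, 0]],
  ],
)

```text
t: 31.32
eef_pos: [631.2, -120.7, 136.9]
tcp_rot: [-3.139, -0.001, 1.574]
ft_force: [0.2, -0.8, -0.3]
opening: 0.73
grip_force: 30.0
```

```bash
python3 avg.py f
```

```text
[ 631.9 -120.8  138.6]
```

Request:
drive_tool(
  rows=[
    [[0, -0.004, 0.03, 0, 0, 0, 0], [0, 0, 0.03, 0, 0, 0, 0], [0, 0, 0.016, 0, 0, 0, 0], [0, 0, 0.012, 0, 0, 0, 0], [0, 0, 0, 0, 0, 0, 0]],
  ],
)

```text
t: 32.15
eef_pos: [630.6, -120.9, 116.2]
tcp_rot: [-3.141, -0.0, 1.573]
ft_force: [-0.5, 1.1, 0.3]
opening: 0.729
grip_force: 30.0
```

Run:
```python
from h import *
p=look('side','s5.png');q=look('scene','c5.png');u,v=px(p,(630,-121,90)).astype(int);a,b=px(q,(630,-121,90)).astype(int)
f=lambda i,u,v:cv2.resize(i['color'][v-50:v+50,u-65:u+65],None,fx=3,fy=3)
cv2.imwrite('pics/m5.png',np.hstack([f(p,u,v),f(q,a,b)]))
s=env.state();print(s['eef_pos'],s['ft_force'])
```

```text
[ 630.76646507 -120.91771054  116.40326447] [-1.23191733 -0.02008752  0.21858583]
```

View pics/m5.png

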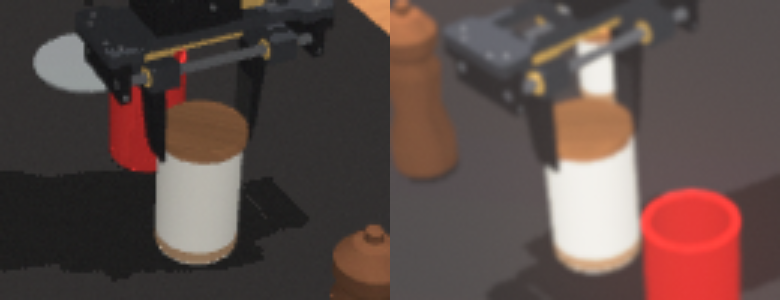

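Crops: lid_largest is inside the rim but shows no contact yet. I'll lower it about 1.5 mm more, gently.

Request:
drive_tool(
  rows=[
    [[0, 0, 0.004, 0, 0, 0, 0], [0, 0, 0.002, 0, 0, 0, 0], [0, 0, 0, 0, 0, 0, 0]],
  ],
)

```text
t: 32.62
eef_pos: [630.6, -120.8, 115.8]
tcp_rot: [3.141, -0.0, 1.573]
ft_force: [-4.0, 2.8, 7.2]
opening: 0.728
grip_force: 30.0
```

Request:
drive_tool(
  rows=[
    [[0, 0, 0, 0, 0, 0, 1], [0, 0, 0, 0, 0, 0, 1], [0, 0, 0, 0, 0, 0, 1], [0, 0, -0.04, 0, 0, 0, 1], [0, 0, -0.13, 0, 0, 0, 1]],
  ],
)

```text
t: 33.25
eef_pos: [630.1, -120.8, 156.9]
tcp_rot: [-3.139, -0.001, 1.573]
ft_force: [-0.0, 0.1, 0.3]
opening: 0.998
grip_force: 0.0
```

Request:
drive_tool(
  rows=[
    [[0, 0, -0.2, 0, 0, 0, 1], [0, 0, -0.2, 0, 0, 0, 1], [0, 0, 0, 0, 0, 0, 1]],
  ],
)

```text
t: 33.62
eef_pos: [631.8, -121.2, 262.2]
tcp_rot: [3.134, 0.002, 1.573]
ft_force: [-0.3, 0.0, -0.2]
opening: 1.001
grip_force: 0.0
```

Request:
drive_tool(
  rows=[
    [[0.2, 0.02, 0, 0, 0, 0, 1], [0.2, 0.02, 0, 0, 0, 0, 1], [0.2, 0.02, 0, 0, 0, 0, 1], [0, 0, -0.2, 0, 0, 0, 1], [0, 0, -0.2, 0, 0, 0, 1]],
  ],
)

```text
t: 34.25
eef_pos: [645.0, 30.0, 357.7]
tcp_rot: [-3.139, -0.0, 1.575]
ft_force: [0.2, -0.3, 0.1]
opening: 1.003
grip_force: 0.0
```

Run:
```python
from h import *
p=look('side','s6.png')
J={'smallest':(486,-287,64),'small':(459,-11,77),'large':(467,299,90),'largest':(630,-121,103)}
for c in ('side','scene'):
    p=look(c,c+'9.png'); T=[]
    for n,X in J.items():
        u,v=px(p,X).astype(int); u=max(u,40);v=max(v,40)
        T.append(cv2.resize(p['color'][v-40:v+40,u-32:u+33],(195,240)))
        a=[w(p,d['at']).round(0).tolist() for d in env.place_of('lid_'+n,p)[:1]];b=[w(p,d['at']).round(0).tolist() for d in env.place_of('jar_'+n,p)[:1]]
        print(c,n,a,b)
    cv2.imwrite(f'pics/f_{c}.png',np.hstack(T))
cv2.imwrite('pics/final.png',np.vstack([cv2.imread('pics/f_side.png'),cv2.imread('pics/f_scene.png')]))
```

```text
side smallest [[482.0, -287.0, 54.0]] [[710.0, 335.0, 4.0]]
side small [[455.0, -16.0, 63.0]] [[455.0, -12.0, 1.0]]
side large [[791.0, 213.0, -1.0]] [[467.0, 296.0, -1.0]]
side largest [[628.0, -124.0, 93.0]] [[646.0, 7.0, -0.0]]
scene smallest [[488.0, -288.0, 54.0]] [[487.0, -285.0, 1.0]]
scene small [] [[458.0, -10.0, 7.0]]
scene large [[787.0, 217.0, 2.0]] [[462.0, 300.0, -1.0]]
scene largest [[630.0, -123.0, 91.0]] [[642.0, 4.0, -2.0]]
```

View pics/final.png

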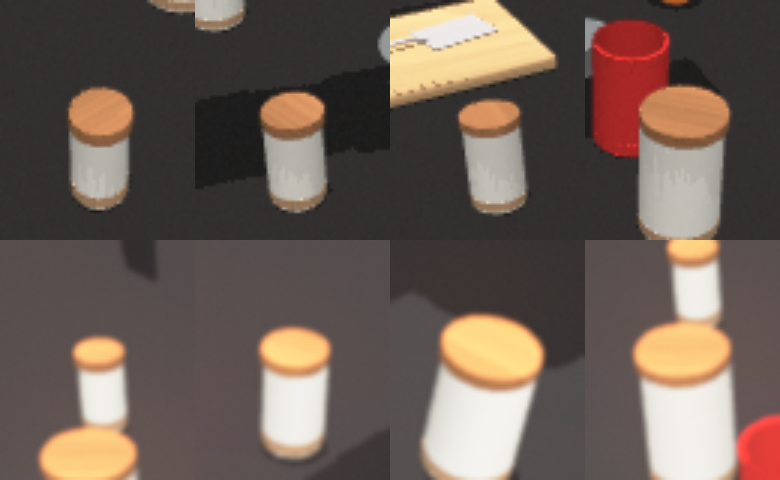

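Final view: all four lids lie flat and centred on their own jars, and the jars stand upright in place. Handing in.

```bash
python3 -c "
from cell import env
print(env.job_done())"
```

```text
the job is handed in; nothing more can be done
None
```

All four lids are on their own jars, level and seated in the final camera views, with the jars upright in place and the mug and pepper mill not touched. I handed the job in at about 35 s of the 106 s allowed, and the hand-in returned no verdict.

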